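# Find the display case whose catch has not held and make it fast

## Robot

A 6-joint arm with a two-finger parallel gripper is mounted at the origin on a cart in front of the work surface, level with it; the furniture and walls round the work are solid. World frame = base frame: x ahead of the robot, y to its left, z up, the work surface at z = 0. Lengths are in m, angles in rad, forces in N, time in s.
With the tool pointing down it reaches from about 0.35 to 0.975 m from the base axis. Payload 4.9 kg.
Tool frame: the origin (TCP) lies between the finger pads; the fingertips stand 25 mm ahead of it and the grasp point (between the pads) lies 6 mm ahead of it; z points along the fingers, y is the line along which they close (so a half turn about z gives the same grasp; the last joint's range is limited). The gripper opens to 85 mm and grips with 20 to 120 N. Pads are 22 mm wide; open, the fingers measure 114 mm over their backs; the gripper's body (76 mm by 85 mm) begins 54 mm behind the grasp point. The pads swing forward as they close: fully open they stand 13 mm farther back than shut.
Start: joints at [1.096, 0.053, 1.613, -0, 1.476, -0.119], TCP at [0.218, 0.586, 0.256] pointing down, gripper open.
Joint ranges: [-3.01, 3.01], [-1.01, 2.22], [0.06, 2.58], [-1.02, 4.17], [0.09, 2.62], [-3.14, 3.14]. Speed limits (rad/s): [2.57, 2.57, 3.14, 3.14, 3.14, 3.14].

## Interface

Orientations are given as a unit quaternion [w, x, y, z].
In Python, from plant import manip gives the robot as it stands.
- The arm moves only by the shell command python3 -m inch 'ROWS'. ROWS is JSON, a list of rows, each a list of 3 entries, a list of its own where there are three numbers: the shift along the tool's x, y, z in m, then the turn, a rotation vector about the tool's x, y, z in rad, then the opening, from 0 (shut) to 1 (fully open). A call has 1 to 8 rows; each row shifts and turns the commanded pose from where the row before left it, along the tool's axes as they then stand; what a row does not reach is not made up. A row lasts 1/10 s, in which the tool goes at most 50 mm and 8.59 degrees, less where a joint would pass 70% of its speed; a pose out of reach is approached as far as the arm can. A call with a gripper value outside its range is refused whole. The fingers move at their own pace and stop on an object; the grip force is fixed at half the most. Time passes only in rows, so rows that do not move let the fingers close. It gives the time, the measured TCP pose, the force, the opening and the grip force at its end, in the units of the state.
- manip.state(): the state, without advancing time (a new reading comes with each control period).
- manip.grab_frame(name): name is "side" or "top" or "wrist"; returns (picture, depth): 400x640x3 uint8, red, green, blue; 400x640 float32, m along the optical axis (not along the pixel's ray), 0 where there is no reading.
- manip.camera_params(name): a dict with "camera_matrix" (3x3 intrinsics, pixels), "rvec" (rotation vector, rad) and "tvec" (3), from world to camera coordinates, as OpenCV has them. Camera axes: x right, y down, z forward; pixel columns grow to the right and rows downward; lengths in m; the calibration is good to about 2 mm. A picture is of the moment at which its call begins: read the wrist's pose just before it. camera_params takes no time and is no camera call; for the wrist camera it gives the pose at the moment of the call.
- manip.job_done(): hands the job in; it is judged then, once.
Trained networks look in the newest picture that a camera, given by its name, has taken for a name from the list of things; names that differ only in an ending like _2 or _b are one class to them, and where a whole thing is asked for, a point or a joint stands for the part that bears it (a point fixed in the world has none). Each returns a list of dicts, best first, with "score" (0 to 1); they miss things now and then, are a little off and sometimes report something else, mostly with a low value. They report only what shows in the picture. A call takes as long as a camera call.
- manip.look_for(camera, label): "point" ([x, y, z] in m, in world coordinates, good to about 4 mm: the middle of the surface that is visible of it).
The state is a dict: "time": time; "joint_pos": joint angles; "joint_vel": joint speeds; "joint_efforts": joint torques, N m; "tool_pos": TCP position; "tool_rot": TCP orientation; "contact_force": force on the tool from outside, world axes, zero at the start; "ft_torque": the same for the moment, N m; "gripper_width": opening from 0.0 (shut) to 1.0 (fully open); "grasp_force": force on a finger pad.
Only numpy, scipy, OpenCV 4.12 (cv2) and the standard library are available. Lean on these libraries where they do the work, as an engineer would, in place of code of your own. Each camera call takes 0.05 s, during which the arm holds its last target. There are 200 camera calls.

## Task

One of the two glass-topped display cases only looks shut: its catch has not held. Tug gently on the lid handles to find the one that gives, lifting its front a good centimetre from where it lay, press that lid home at its front rail or handle (never on the glass) until the catch snaps, then tug it firmly but gently again to prove that it holds. Leave both lids shut and caught, let go, and do not push about or upset the seal, the date stamp and the stamp block that stand nearby.

Things in the scene. Friction and masses are not known exactly. Their poses are not given: they have to be found in the camera images.
- case_a: one of two look-alike counter display cases: brown wooden box, 150 mm deep (own x; front and catch at own -x), 190 mm wide (own y), 63 mm high with its lid shut; origin at the centre of its underside, z up. Held fast to the table. Either case may be the one that is not caught.
- lid_a: glazed lid of case_a: origin on its hinge line at the back (75 mm behind the case's centre, 55 mm up), axes as the case's when shut; the front rises as it opens. Damped: it sinks back slowly when let go, and takes about 3 N to lift at the handle. Not caught, it rests on the catch's nose, tilted 0.07 rad (front 11 mm high, its 15 mm skirt hides the gap). Caught, it lies flat and lifts only 1.5 mm (0.01 rad), then stops hard.
- rail_a (a point): middle of the top face of the wooden front rail of the lid of case_a, 63 mm up when shut and 57 mm in front of the case's centre; the rail is 36 mm deep (case's x) and 190 mm long (case's y), free beside the handle from 41 to 95 mm either side of this point
- handle_a (a point): middle of the bar of the brass bow handle on the front rail of case_a: bar 9 mm thick, along the case's y, 80 mm over its two legs, its middle line 30 mm above the rail's top face; can be pinched from above across the bar (case's x)
- catch_a: sprung brass lever catch at the front of case_a, 20 mm wide, 50 mm high, standing 20 mm out from the lid's skirt; origin on its pivot, 16 mm up, 80 mm in front of the case's centre. Upright (own z as the case's) at rest; the lid's strike bar tilts it outwards, then it snaps back over the bar. Pressing the front rail or handle down with 5 to 12 N snaps it, then the lid bottoms.
- glass_a: glass pane in the lid of case_a, 98 x 156 mm, behind the front rail, its top 3 mm lower than the frame; origin on the lid's hinge line
- case_b: one of two look-alike counter display cases: brown wooden box, 150 mm deep (own x; front and catch at own -x), 190 mm wide (own y), 63 mm high with its lid shut; origin at the centre of its underside, z up. Held fast to the table. Either case may be the one that is not caught.
- lid_b: glazed lid of case_b: origin on its hinge line at the back (75 mm behind the case's centre, 55 mm up), axes as the case's when shut; the front rises as it opens. Damped: it sinks back slowly when let go, and takes about 3 N to lift at the handle. Not caught, it rests on the catch's nose, tilted 0.07 rad (front 11 mm high, its 15 mm skirt hides the gap). Caught, it lies flat and lifts only 1.5 mm (0.01 rad), then stops hard.
- rail_b (a point): middle of the top face of the wooden front rail of the lid of case_b, 63 mm up when shut and 57 mm in front of the case's centre; the rail is 36 mm deep (case's x) and 190 mm long (case's y), free beside the handle from 41 to 95 mm either side of this point
- handle_b (a point): middle of the bar of the brass bow handle on the front rail of case_b: bar 9 mm thick, along the case's y, 80 mm over its two legs, its middle line 30 mm above the rail's top face; can be pinched from above across the bar (case's x)
- catch_b: sprung brass lever catch at the front of case_b, 20 mm wide, 50 mm high, standing 20 mm out from the lid's skirt; origin on its pivot, 16 mm up, 80 mm in front of the case's centre. Upright (own z as the case's) at rest; the lid's strike bar tilts it outwards, then it snaps back over the bar. Pressing the front rail or handle down with 5 to 12 N snaps it, then the lid bottoms.
- glass_b: glass pane in the lid of case_b, 98 x 156 mm, behind the front rail, its top 3 mm lower than the frame; origin on the lid's hinge line
- seal: bystander: dark red turned wax seal, 38 mm wide, 95 mm tall, standing left of the cases; origin at its foot
- dater: bystander: hand date stamp, dark red handle, 25 x 38 mm, 86 mm tall, standing right of the cases; origin at its foot
- stamp_block: bystander: wooden rubber stamp block, 36 x 36 x 48 mm, standing in front of the gap between the cases; origin at its foot

How it is judged:
On the way, in this order (a step that is already met when the one before it is completed fails the run):
1. the lid that is not caught has given to a tug: tilted more than 0.12 rad open (front about 8 mm above where it lay) (angle between the z axis of lid_a and the z axis of case_a, either way round above 0.12 rad), for 0.05 s.
2. that lid is pressed home and its catch has snapped over the strike (lid within 0.02 rad of shut, catch lever within 0.03 rad of upright) (angle between the z axis of lid_a and the z axis of case_a, either way round below 0.02 rad and angle between the z axis of catch_a and the z axis of case_a, either way round below 0.03 rad), for 0.2 s.
3. that lid is tugged and the catch holds it: the strike pulls on the hook with more than 3 N while the lid stays caught (all of step 2 and angle between the z axis of lid_a and the z axis of case_a, either way round above 0.004 rad and contact force between lid_a and catch_a above 3 N), for 0.1 s.
At the end, for the whole second after the job is handed in: both lids shut within 0.02 rad with their catch levers upright within 0.03 rad over the strikes; the three bystanders upright (within 0.2 rad) and at rest (all of step 2 and angle between the z axis of lid_b and the z axis of case_b, either way round below 0.02 rad and angle between the z axis of catch_b and the z axis of case_b, either way round below 0.03 rad and linear speed of each of seal, dater, stamp_block below 0.02 m/s and angle between each of seal, dater, stamp_block's own z axis and vertical below 0.2 rad); the robot touches nothing.
It fails at once if the glass is pressed with more than 4 N (contact force between any of glass_a, glass_b and the fingers above 4 N or contact force between any of glass_a, glass_b and the arm above 4 N).
It fails at once if a catch is wrenched: more than 40 N between strike and hook (contact force between lid_a and catch_a above 40 N or contact force between lid_b and catch_b above 40 N).
It fails at once if a bystander is moved more than 30 mm or tipped over (distance of any of seal, dater, stamp_block from where it was at the start of the episode above 0.03 m or angle between any of seal, dater, stamp_block's own z axis and vertical above 0.6 rad).
It also fails if it takes over 72 s, if anything falls off the work surface, if the arm or the gripper's body presses on something with over 40 N, if the wrist force passes 120 N, or if a joint passes its speed limit or range.

## Working session

There is one attempt and no reset: what is moved stays moved. The work goes in short steps, Python scripts to look and compute and a shell command to move; the robot and the scene stay as the last step left them, time stands still between calls to the robot, and variables do not carry over. Pictures are saved under pics/ and viewed, at most 10 in all, crops included, and the job is handed in when it is done.

```bash
mkdir -p pics; python3 - <<'E'
from plant import manip
import cv2,numpy as np
for c in ("top","side"):
    p,d=manip.grab_frame(c); cv2.imwrite(f"pics/{c}0.png",p[:,:,::-1])
    for n in ("handle_a","rail_a","catch_a","case_a","seal","dater","stamp_block"):
        print(c,n,[(np.round(r["point"],3).tolist(),round(r["score"],2)) for r in manip.look_for(c,n)[:3]])
s=manip.state();print(s)
E
```

```text
top handle_a [([0.534, 0.156, 0.066], 0.97), ([0.525, -0.199, 0.058], 0.78)]
top rail_a [([0.534, -0.194, 0.062], 0.91), ([0.531, 0.154, 0.064], 0.82)]
top catch_a [([0.442, -0.204, 0.06], 0.57)]
top case_a [([0.53, 0.155, 0.071], 0.95), ([0.527, -0.198, 0.06], 0.67)]
top seal [([0.542, 0.298, 0.081], 0.88)]
top dater [([0.502, -0.428, 0.036], 0.44)]
top stamp_block [([0.371, -0.09, 0.047], 0.48), ([0.526, -0.201, 0.063], 0.45)]
side handle_a [([0.53, 0.129, 0.067], 0.85), ([0.529, -0.219, 0.057], 0.84)]
side rail_a [([0.529, -0.224, 0.06], 0.77), ([0.528, 0.135, 0.061], 0.73)]
side catch_a [([0.437, -0.21, 0.043], 0.66), ([0.449, 0.156, 0.04], 0.43)]
side case_a [([0.522, -0.234, 0.061], 0.94), ([0.521, 0.104, 0.061], 0.92), ([0.54, -0.204, 0.058], 0.45)]
side seal [([0.524, -0.222, 0.058], 0.47)]
side dater [([0.504, -0.446, 0.032], 0.58)]
side stamp_block [([0.371, -0.106, 0.034], 0.63)]
{'time': 0.8, 'joint_pos': array([ 1.09597582e+00,  5.26435355e-02,  1.61287031e+00, -3.04223454e-05,
        1.47595950e+00, -1.19005402e-01]), 'joint_vel': array([-0.00072277,  0.00023869, -0.00140045, -0.00344005,  0.00038336,
        0.00039915]), 'joint_efforts': array([ 1.46674880e-03, -3.93619144e+01, -3.70450687e+01, -5.94179119e-05,
       -4.15625925e-05, -2.67989117e-05]), 'tool_pos': array([0.21773242, 0.58584957, 0.25635637]), 'tool_rot': array([3.19335378e-05, 1.76969127e-01, 9.84216401e-01, 5.26143315e-05]), 'contact_force': array([-0.61666475,  0.38550294,  0.34698593]), 'ft_torque': array([-0.0040635 ,  0.00332188, -0.04493924]), 'grasp_force': 0.0, 'gripper_width': 0.9986933964646578}
```

View pictures.

View pics/top0.png

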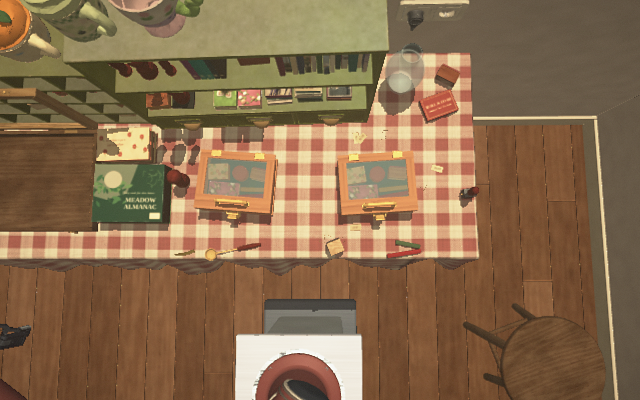

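View pics/side0.png

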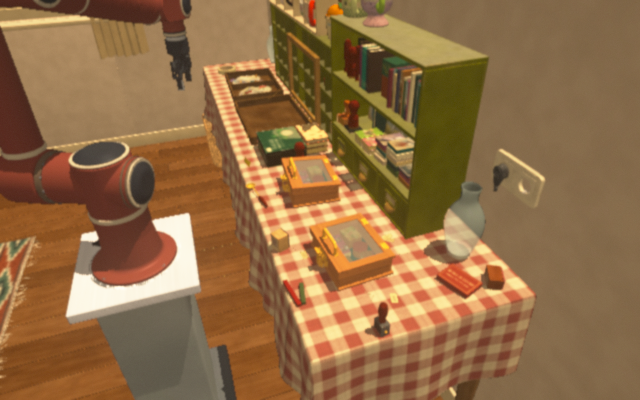

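```bash
cat > h.py <<'E'
from plant import manip
import cv2,numpy as np
from scipy.spatial.transform import Rotation as R
def cloud(c):
    p,d=manip.grab_frame(c); q=manip.camera_params(c)
    K=np.array(q["camera_matrix"]);Rm=cv2.Rodrigues(np.array(q["rvec"],float))[0];t=np.ravel(q["tvec"])
    v,u=np.mgrid[:400,:640]
    X=np.dstack([(u-K[0,2])/K[0,0]*d,(v-K[1,2])/K[1,1]*d,d])
    return p,(X-t)@Rm,d>0
E
python3 - <<'E'
from h import *
p,W,ok=cloud("top")
for y0 in (.155,-.2):
    m=ok&(abs(W[...,1]-y0)<.14)&(abs(W[...,0]-.53)<.13)
    P=W[m]
    box=P[(P[:,2]>.04)&(P[:,2]<.085)]
    r=cv2.minAreaRect(box[:,:2].astype(np.float32)*1000);print("box",r,len(box))
    h=P[(P[:,2]>.083)&(P[:,0]<.52)]
    print("handle",len(h),h.mean(0),h.min(0),h.max(0))
    if len(h)>4: print(cv2.minAreaRect(h[:,:2].astype(np.float32)*1000))
    f=P[(P[:,2]>.05)&(P[:,2]<.082)]
    for x in np.arange(.43,.62,.02):
        g=f[abs(f[:,0]-x)<.01]; 
        if len(g): print(round(x,2),round(np.median(g[:,2]),4),len(g))
E
```

```text
box ((529.6419067382812, 178.8592529296875), (234.6197509765625, 171.5850830078125), 85.42395782470703) 4589
handle 125 [0.48114249 0.15764873 0.10453435] [0.47441053 0.12029851 0.08381899] [0.48683416 0.1988571  0.11213377]
((481.4813232421875, 159.54904174804688), (78.99897766113281, 9.141071319580078), 85.8563232421875)
0.45 0.0622 148
0.47 0.0729 581
0.49 0.0713 503
0.51 0.068 577
0.53 0.0663 602
0.55 0.065 618
0.57 0.0634 602
0.59 0.0634 600
0.61 0.0637 323
box ((523.2584228515625, -200.58128356933594), (172.4159393310547, 190.45286560058594), 3.5416486263275146) 4555
handle 120 [ 0.47402083 -0.20253201  0.09572667] [ 0.4685717  -0.2432612   0.08408054] [ 0.4790498  -0.1648483   0.10181463]
((474.3915100097656, -203.9811553955078), (8.866708755493164, 78.44776916503906), 3.4054884910583496)
0.43 0.0613 14
0.45 0.0621 194
0.47 0.0633 511
0.49 0.0623 597
0.51 0.0608 599
0.53 0.061 602
0.55 0.0609 590
0.57 0.0611 589
0.59 0.0627 610
0.61 0.0626 208
```

```bash
python3 -m inch '[[[0,0,0],[0,0,0.144],1],[[0,0,0],[0,0,0.144],1],[[0,0,0],[0,0,0.144],1],[[0,0,0],[0,0,0.144],1],[[0,0,0],[0,0,0.144],1],[[0,0,0],[0,0,0.144],1],[[0,0,0],[0,0,0.144],1],[[0,0,0],[0,0,0.144],1]]' >/dev/null
python3 -m inch '[[[0,0,0],[0,0,0.136],1],[[-0.03,0.02,0],[0,0,0],1],[[-0.03,0.02,0],[0,0,0],1],[[-0.03,0.02,0],[0,0,0],1],[[-0.03,0.02,0],[0,0,0],1],[[-0.03,0.02,0],[0,0,0],1],[[-0.03,0.02,0],[0,0,0],1],[[-0.03,0.02,0],[0,0,0],1]]'
python3 -m inch '[[[-0.03,0.02,0],[0,0,0],1],[[-0.03,0.02,0],[0,0,0],1],[[-0.03,0.02,0],[0,0,0],1],[[-0.03,0.02,0],[0,0,0],1],[[-0.03,0.02,0],[0,0,0],1],[[-0.03,0.02,0],[0,0,0],1],[[0,0,0],[0,0,0],1],[[0,0,0],[0,0,0],1]]'
cat >> h.py <<'E'
def rel(pt):
    s=manip.state();r=R.from_quat(np.roll(s["tool_rot"],-1))
    return r.inv().apply(np.array(pt)-s["tool_pos"])
E
python3 - <<'E'
from h import *
p,W,ok=cloud("wrist");cv2.imwrite("pics/w1.png",p[:,:,::-1])
P=W[ok];h=P[(P[:,2]>.09)&(P[:,2]<.125)&(abs(P[:,0]-.481)<.025)&(abs(P[:,1]-.159)<.05)]
print(len(h),cv2.minAreaRect(h[:,:2].astype(np.float32)*1000),h[:,2].max())
print(rel([.481,.159,.103]),manip.state()["contact_force"])
y=manip.state()["tool_rot"];print(R.from_quat(np.roll(y,-1)).as_matrix().round(3))
E
```

```text
time: 2.45
tool_pos: [0.3425, 0.3649, 0.2565]
tool_rot: [0.0, 0.732, 0.681, 0.0]
contact_force: [0.4, -0.2, 0.9]
gripper_width: 0.996
grasp_force: 0.0
time: 3.25
tool_pos: [0.4487, 0.1776, 0.2563]
tool_rot: [-0.0, 0.733, 0.68, 0.0]
contact_force: [-0.1, 1.0, -0.2]
gripper_width: 1.0
grasp_force: 0.0
728 ((481.8253173828125, 163.63162231445312), (79.1049575805664, 9.729109764099121), 85.20152282714844) 0.10828006482222774
[-0.01684962  0.03399639  0.15330813] [ 0.07904491  0.08664525 -0.69980874]
[[ 0.073  0.997 -0.   ]
 [ 0.997 -0.073  0.   ]
 [ 0.    -0.    -1.   ]]
```

```bash
python3 -m inch '[[[-0.014,0.034,0],[0,0,0],1],[[0,0,0.04],[0,0,0],1],[[0,0,0.04],[0,0,0],1],[[0,0,0.04],[0,0,0],1],[[0,0,0.026],[0,0,0],1],[[0,0,0],[0,0,0],1],[[0,0,0],[0,0,0],0.6],[[0,0,0],[0,0,0],0.4]]'
python3 -m inch '[[[0,0,0],[0,0,0],0.2],[[0,0,0],[0,0,0],0.1],[[0,0,0],[0,0,0],0],[[0,0,0],[0,0,0],0],[[0,0,0],[0,0,0],0],[[0,0,0],[0,0,0],0]]'
```

```text
time: 4.1
tool_pos: [0.4828, 0.1624, 0.1128]
tool_rot: [0.001, 0.732, 0.681, 0.002]
contact_force: [0.3, 1.0, -0.3]
gripper_width: 0.692
grasp_force: 0.0
time: 4.7
tool_pos: [0.4819, 0.1616, 0.1111]
tool_rot: [0.0, 0.732, 0.681, 0.0]
contact_force: [-1.0, 0.1, 5.5]
gripper_width: 0.078
grasp_force: 58.8
```

```bash
python3 -m inch '[[[0,0.001,-0.0027],[0.02,0,0],0],[[0,0.001,-0.0027],[0.02,0,0],0],[[0,0.001,-0.0027],[0.02,0,0],0],[[0,0.001,-0.0027],[0.02,0,0],0],[[0,0.001,-0.0027],[0.02,0,0],0],[[0,0,0],[0,0,0],0],[[0,0,0],[0,0,0],0]]'
python3 - <<'E'
from h import *
p,W,ok=cloud("top")
P=W[ok&(abs(W[...,1]-.155)<.08)]
for x in (.47,.49,.51,.53,.55,.57,.59):
    g=P[(abs(P[:,0]-x)<.01)&(P[:,2]>.05)&(P[:,2]<.1)]; print(x,len(g),np.median(g[:,2]))
E
```

```text
time: 5.4
tool_pos: [0.4877, 0.1611, 0.1232]
tool_rot: [-0.036, 0.732, 0.68, -0.034]
contact_force: [6.9, 0.6, -5.5]
gripper_width: 0.079
grasp_force: 58.6
0.47 309 0.08597434144151371
0.49 221 0.08233083540280021
0.51 249 0.07635389214278808
0.53 251 0.07300276230484189
0.55 221 0.07007641766106291
0.57 238 0.06640379883268399
0.59 258 0.06496887596646694
```

```bash
python3 -m inch '[[[0,-0.001,0.0027],[-0.02,0,0],0],[[0,-0.001,0.0027],[-0.02,0,0],0],[[0,-0.001,0.0027],[-0.02,0,0],0],[[0,-0.001,0.0027],[-0.02,0,0],0],[[0,-0.001,0.0027],[-0.02,0,0],0],[[0,0,0],[0,0,0],0]]'
python3 -m inch '[[[0,-0.0008,0.0027],[-0.02,0,0],0],[[0,-0.0008,0.0027],[-0.02,0,0],0],[[0,0,0],[0,0,0],0]]'
```

```text
time: 6.05
tool_pos: [0.4817, 0.1615, 0.111]
tool_rot: [0.001, 0.732, 0.681, 0.001]
contact_force: [5.8, 0.3, -2.6]
gripper_width: 0.077
grasp_force: 58.9
time: 6.35
tool_pos: [0.4797, 0.1617, 0.1058]
tool_rot: [0.015, 0.732, 0.681, 0.014]
contact_force: [2.4, 0.6, 0.4]
gripper_width: 0.077
grasp_force: 59.3
```

```bash
python3 -m inch '[[[0,-0.0006,0.002],[-0.015,0,0],0],[[0,-0.0004,0.0014],[-0.01,0,0],0],[[0,0,0],[0,0,0],0]]'
python3 -m inch '[[[0,-0.0003,0.001],[-0.008,0,0],0],[[0,0,0],[0,0,0],0]]'
python3 -m inch '[[[0,-0.0003,0.001],[-0.008,0,0],0],[[0,0,0],[0,0,0],0]]'
```

```text
time: 6.65
tool_pos: [0.4784, 0.1618, 0.102]
tool_rot: [0.024, 0.732, 0.681, 0.022]
contact_force: [-1.6, 0.4, 6.7]
gripper_width: 0.077
grasp_force: 59.9
time: 6.85
tool_pos: [0.4783, 0.1618, 0.1019]
tool_rot: [0.027, 0.732, 0.68, 0.024]
contact_force: [-5.1, 0.1, 12.0]
gripper_width: 0.079
grasp_force: 60.5
time: 7.05
tool_pos: [0.4783, 0.1618, 0.1018]
tool_rot: [0.03, 0.732, 0.68, 0.027]
contact_force: [-8.4, -0.5, 18.1]
gripper_width: 0.077
grasp_force: 61.1
```

```bash
python3 -m inch '[[[0,0.0008,-0.002],[0.02,0,0],0],[[0,0.0004,-0.0015],[0.008,0,0],0],[[0,0,0],[0,0,0],0]]'
python3 -m inch '[[[0,0.0003,-0.0012],[0.004,0,0],0],[[0,0,0],[0,0,0],0]]'
python3 -m inch '[[[0,0.0001,-0.0008],[0,0,0],0],[[0,0,0],[0,0,0],0]]'
```

```text
time: 7.35
tool_pos: [0.4785, 0.1618, 0.1021]
tool_rot: [0.019, 0.732, 0.681, 0.017]
contact_force: [-0.2, 2.9, -0.3]
gripper_width: 0.078
grasp_force: 59.3
time: 7.55
tool_pos: [0.4789, 0.1617, 0.1034]
tool_rot: [0.017, 0.732, 0.681, 0.016]
contact_force: [1.4, 4.1, -3.3]
gripper_width: 0.08
grasp_force: 58.9
time: 7.75
tool_pos: [0.4789, 0.1617, 0.1036]
tool_rot: [0.017, 0.732, 0.681, 0.016]
contact_force: [4.0, 4.5, -9.6]
gripper_width: 0.077
grasp_force: 58.3
```

```bash
python3 -m inch '[[[0,0,-0.0006],[0,0,0],0],[[0,0,0],[0,0,0],0],[[0,0,0],[0,0,0],0],[[0,0,0],[0,0,0],0]]'
python3 -m inch '[[[0,-0.0003,0.0014],[0,0,0],0],[[0,-0.0003,0.0014],[0,0,0],0],[[0,0,0],[0,0,0],0]]'
```

```text
time: 8.15
tool_pos: [0.4789, 0.1617, 0.1037]
tool_rot: [0.018, 0.732, 0.681, 0.017]
contact_force: [5.5, 5.0, -12.6]
gripper_width: 0.077
grasp_force: 58.3
time: 8.45
tool_pos: [0.4787, 0.1617, 0.1027]
tool_rot: [0.018, 0.732, 0.681, 0.016]
contact_force: [0.5, 3.6, -4.2]
gripper_width: 0.079
grasp_force: 59.4
```

```bash
python3 -m inch '[[[0,0,0],[0,0,0],0.3],[[0,0,0],[0,0,0],0.5],[[0,0,0],[0,0,0],0.5],[[0,0,0],[0,0,0],0.5],[[0,0,-0.03],[0,0,0],0.5],[[0,0,-0.05],[0,0,0],0.5],[[0,0,-0.05],[0,0,0],0.5],[[0,0,0],[0,0,0],0.5]]'
python3 - <<'E'
from h import *
p,W,ok=cloud("wrist");cv2.imwrite("pics/w2.png",p[:,:,::-1])
p,W,ok=cloud("top")
for y0 in (.155,-.2):
  P=W[ok&(abs(W[...,1]-y0)<.08)]
  for x in (.47,.51,.55,.59):
    g=P[(abs(P[:,0]-x)<.01)&(P[:,2]>.05)&(P[:,2]<.085)]; print(x,len(g),np.median(g[:,2]) if len(g) else 0)
E
```

```text
time: 9.25
tool_pos: [0.4768, 0.1628, 0.2423]
tool_rot: [0.022, 0.732, 0.68, 0.023]
contact_force: [0.8, -0.3, 1.2]
gripper_width: 0.501
grasp_force: 0.0
0.47 336 0.06312762414811679
0.51 367 0.06017018113836826
0.55 380 0.06006814705201163
0.59 477 0.061863135781119426
0.47 412 0.06356908219756288
0.51 510 0.06056605721780803
0.55 495 0.06057012062268822
0.59 516 0.06234861854158636
```

View pics/w2.png

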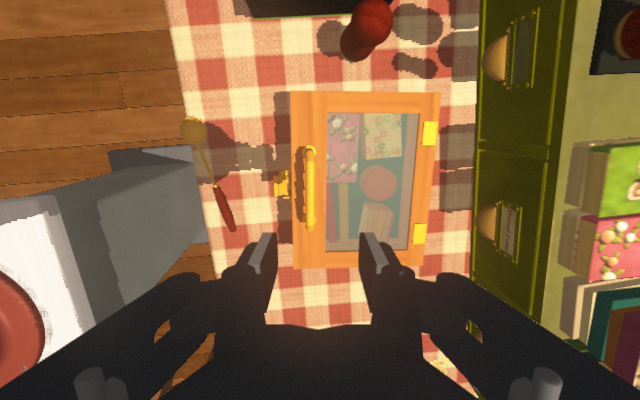

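The picture shows the lid flat, with the handle at (310,188) and the catch at (283,184), and the gripper clear. Both lids now read the same height. I'm handing the job in.

```bash
python3 -c "
from plant import manip
print(manip.job_done())"
```

```text
the job is handed in; nothing more can be done
None
```

The left case (y ≈ +0.16) was the loose one: its lid lifted about 12 mm to a tug, I pressed it home by the handle, it then held a 12.6 N tug, and I let go with both lids reading flat; I picked it from the depth images without tugging the right case, and the hand-in returned no verdict.

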